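Sweep the button blanks into the scoop tray

TASK

Sweep all four loose metal button blanks across the desk with the fingers and in through the open front of the steel scoop tray, until every one lies completely inside it. Only push them, never pick them up, and leave the spool of thread, the calculator and the pin tin standing where they are.

Things in the scene. Friction and masses are not known exactly. Their poses are not given: they have to be found in the camera images.
- tray: open-fronted sheet-steel scoop tray fixed to the desk, at the robot's right, 250 mm wide (its x), 150 mm deep (its y); origin: centre of its underside. Its open front is at y = +75 mm, facing the robot's left (world +y) within 10 degrees. Back wall (y = -75 mm) and side walls are 3 mm thick, 35 mm high (sides slope to 16 mm at the front). Floor 2 mm thick, tapering to the desk as an 18 mm ramp along the open front
- tray_front (a point): middle of the tray's open front edge, at desk height (tray x = 0, y = +75 mm), axes as the tray's: +y points out of the opening. The opening is 244 mm wide inside; the blanks lie 50 to 230 mm out in front of it, within 80 mm of its middle sideways; pushed blanks slide up the ramp
- blank_1: a bare domed metal blank for an upholstery button: a plain round shell 30 mm in diameter and 12 mm high in all, its straight side 8 mm high, 14 g, lying loose, dome up, on the desk; origin at the centre of its underside, z along its axis. It slides when pushed and does not roll
- blank_2: a bare domed metal blank for an upholstery button: a plain round shell 30 mm in diameter and 12 mm high in all, its straight side 8 mm high, 14 g, lying loose, dome up, on the desk; origin at the centre of its underside, z along its axis. It slides when pushed and does not roll
- blank_3: a bare domed metal blank for an upholstery button: a plain round shell 30 mm in diameter and 12 mm high in all, its straight side 8 mm high, 14 g, lying loose, dome up, on the desk; origin at the centre of its underside, z along its axis. It slides when pushed and does not roll
- blank_4: a bare domed metal blank for an upholstery button: a plain round shell 30 mm in diameter and 12 mm high in all, its straight side 8 mm high, 14 g, lying loose, dome up, on the desk; origin at the centre of its underside, z along its axis. It slides when pushed and does not roll
- spool: bystander: an upright wooden spool of pale thread, 32 mm in diameter, 48 mm high, loose and easily knocked over, standing among the blanks; origin at the centre of its underside
- calculator: bystander: a grey desk calculator lying flat, 130 x 76 x 17 mm (x, y, z), loose, to the left of the work; origin at the centre of its underside
- pin_tin: bystander: a round steel pin tin with its lid on, 68 mm in diameter, 25 mm high, loose, on the far side of the work; origin at the centre of its underside
Not all that is in view belongs to the job. What is shaped like the blank_1 but green or pink is not meant.

How it is judged (in metres and radians):
At the end, for the whole second after the job is handed in: All four blanks lie at rest between the tray's walls, each completely behind the tray's front edge (centre at least 15 mm, its own radius, inside) and not propped up (underside less than 25 mm above the desk) (y of blank_1 in the frame of tray between -0.075 and 0.06 m and x of blank_1 in the frame of tray between -0.125 and 0.125 m and z of each of blank_1, blank_2, blank_3, blank_4 in the frame of tray below 0.025 m and linear speed of each of blank_1, blank_2, blank_3, blank_4 below 0.01 m/s and y of blank_2 in the frame of tray between -0.075 and 0.06 m and x of blank_2 in the frame of tray between -0.125 and 0.125 m and y of blank_3 in the frame of tray between -0.075 and 0.06 m and x of blank_3 in the frame of tray between -0.125 and 0.125 m and y of blank_4 in the frame of tray between -0.075 and 0.06 m and x of blank_4 in the frame of tray between -0.125 and 0.125 m); the robot touches nothing.
It fails at once if a button blank is picked up: the centre of its underside more than 12 mm above the desk while in front of the tray, or more than 25 mm anywhere (height (world z) of any of blank_1, blank_2, blank_3, blank_4 above 0.025 m or (height (world z) of blank_1 above 0.012 m and y of blank_1 in the frame of tray above 0.075 m) or (height (world z) of blank_2 above 0.012 m and y of blank_2 in the frame of tray above 0.075 m) or (height (world z) of blank_3 above 0.012 m and y of blank_3 in the frame of tray above 0.075 m) or (height (world z) of blank_4 above 0.012 m and y of blank_4 in the frame of tray above 0.075 m)).
It fails at once if the spool of thread is shifted more than 15 mm or tipped (distance of spool from where it was at the start of the episode above 0.015 m or angle between spool's own z axis and vertical above 0.3 rad).
It fails at once if the calculator is shifted more than 15 mm or tipped (distance of calculator from where it was at the start of the episode above 0.015 m or angle between calculator's own z axis and vertical above 0.3 rad).
It fails at once if the pin tin is shifted more than 15 mm or tipped (distance of pin_tin from where it was at the start of the episode above 0.015 m or angle between pin_tin's own z axis and vertical above 0.3 rad).
It also fails if it takes over 61 s, if anything falls off the work surface, if the arm or the gripper's body presses on something with over 40 N, if the wrist force passes 120 N, or if a joint passes its speed limit or range.

ROBOT

A 7-joint arm with a two-finger parallel gripper is mounted at the origin on the work surface. World frame = base frame: x ahead of the robot, y to its left, z up, the work surface at z = 0. Lengths are in mm, angles in rad, forces in N, time in s.
With the tool pointing down it reaches from about 400 to 900 mm from the base axis. Payload 5.5 kg.
Tool frame: the origin (TCP) lies between the finger pads; the fingertips stand 19 mm ahead of it and the grasp point (between the pads) is the TCP (robot.tip_extent is the distance from the TCP to the fingertips, in mm); z points along the fingers, x is the direction in which the jaws open and shut, and the axes are right-handed (so a half turn about z gives the same grasp; the last joint's range is limited). The gripper opens to 92 mm and grips with 3 to 60 N. Pads are 19 mm wide; open, the fingers measure 130 mm over their backs; the gripper's body (75 mm by 190 mm) begins 47 mm behind the grasp point.
Start: joints at [-0.974, 0.501, -0.427, 1.55, 0.221, 1.138, -0.21], TCP at [212.926, 614.135, 245.729] pointing down, gripper open.
Joint ranges: [-2.88, 2.88], [-0.31, 2.03], [-1.54, 1.56], [0.2, 2.42], [-1.41, 4.55], [0.19, 2.02], [-2.57, 2.57]. Speed limits (rad/s): [2.57, 2.57, 3.14, 3.14, 3.14, 3.14, 3.14].

INTERFACE

Orientations are given as a unit quaternion [w, x, y, z].
In Python, from cell import robot gives the robot as it stands.
- The arm moves only by the shell command python3 -m jog 'ROWS'. ROWS is text: rows parted by semicolons, each of 5 numbers parted by spaces: the shift along the world's x, y, z each as a share of 500 mm, from -1 to 1, then the turn about the world's z as a share of 2 pi rad, from -1 to 1, then the closure, from -1 (fully open) to 1 (shut), so that 0 is half open. In form: tx ty tz spin gripper; .... A call has 1 to 12 rows; each row shifts and turns the pose as measured when the row begins; what a row does not reach is not made up. A row lasts 1/8 s, in which the tool goes at most 62.5 mm and 10.7 degrees, less where a joint would pass 70% of its speed; a pose out of reach is approached as far as the arm can. A call with a number of a shift or a turn outside -1 to 1 is refused whole. A call with a gripper value outside its range is refused whole. The fingers move at their own pace and stop on an object; the grip force is fixed at half the most. Time passes only in rows, so rows that do not move let the fingers close. It gives the time, the measured TCP pose, the force and the opening at its end, in the units of the state.
- robot.sense(): the state, without advancing time (a new reading comes with each control period).
- robot.get_image(name): name is "side" or "top"; returns (picture, depth): 400x640x3 uint8, red, green, blue; 400x640 float32, mm along the optical axis (not along the pixel's ray), 0 where there is no reading.
- robot.camera_params(name): a dict with "intrinsics" (3x3 intrinsics, pixels), "position" and "orientation" of the camera in the world. Camera axes: x right, y up, looking along -z (the intrinsics and any distortion apply to the point x, -y, -z); pixel columns grow to the right and rows downward; lengths in mm; the calibration is good to about 2 mm. A picture is of the moment at which its call begins. camera_params takes no time and is no camera call.
- robot.job_done(): hands the job in, once; it reports no verdict.
The state is a dict: "t": time; "qpos": joint angles; "joint_velocities": joint speeds; "tau": joint torques, N m; "tcp_pos": TCP position; "tcp_rot": TCP orientation; "force": force on the tool from outside, world axes, zero at the start; "ft_torque": the same for the moment, N m; "grip_width": opening from 0.0 (shut) to 1.0 (fully open).
Only numpy, scipy, OpenCV 4.12 (cv2) and the standard library are available. Lean on these libraries where they do the work, as an engineer would, in place of code of your own. Each camera call takes 0.05 s, during which the arm holds its last target.

## Working session

There is one attempt and no reset: what is moved stays moved. The work goes in short steps, Python scripts to look and compute and a shell command to move; the robot and the scene stay as the last step left them, time stands still between calls to the robot, and variables do not carry over. Pictures are saved under pics/ and viewed, and the job is handed in when it is done.

```bash
mkdir -p pics; ls; python3 - <<'E'
from cell import robot
import cv2
for n in("top","side"):
    p,d=robot.get_image(n); cv2.imwrite(f"pics/{n}0.png",p[:,:,::-1]); import numpy as np; np.save(f"pics/{n}0d.npy",d)
    print(robot.camera_params(n))
s=robot.sense();print(s)
E
```

```text
pics
{'intrinsics': array([[481.42494691,   0.        , 321.35822489],
       [  0.        , 481.42494691, 200.96650485],
       [  0.        ,   0.        ,   1.        ]]), 'position': array([415.09940543,  60.94048134, 879.66564766]), 'orientation': array([-0.69446995, -0.06147903,  0.06571832,  0.71387178])}
{'intrinsics': array([[424.337489 ,   0.       , 324.0454515],
       [  0.       , 424.337489 , 204.9888535],
       [  0.       ,   0.       ,   1.       ]]), 'position': array([ 310.35486262, -393.4937872 ,  615.80953047]), 'orientation': array([ 0.8994897 ,  0.34309517, -0.09022736, -0.2550745 ])}
{'t': 0.1, 'qpos': array([-0.97378722,  0.50177932, -0.42677214,  1.55133855,  0.2208011 ,
        1.13831806, -0.21032207]), 'joint_velocities': array([-0.00216347, -0.00287712, -0.00048869, -0.00300207,  0.00067881,
       -0.00012841,  0.00013174]), 'tau': array([-1.06566687e-02, -5.67869496e+01, -5.83823070e+00, -2.79918784e+01,
       -6.90582558e-02,  2.41249561e-02,  4.26125541e-05]), 'tcp_pos': array([212.83016491, 613.52908372, 244.7659776 ]), 'tcp_rot': array([ 5.00338299e-04,  8.14754110e-01,  5.79805948e-01, -7.43875872e-04]), 'force': array([-0.81490517, -0.21200558,  0.15705376]), 'ft_torque': array([-0.00921041,  0.01068128,  0.01193158]), 'grip_width': 0.9996833734974042}
```

View pics/top0.png

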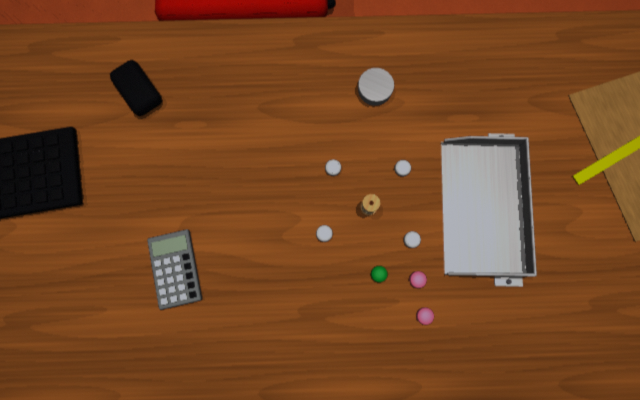

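View pics/side0.png

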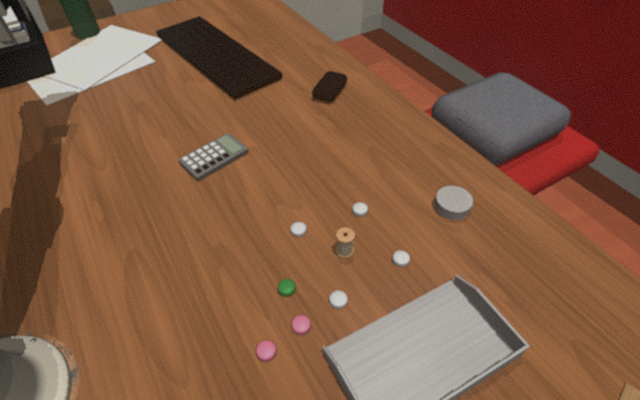

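Top view: the four silver blanks are near (333,167), (403,168), (324,233) and (412,240), and the spool is at (371,203) in the middle. The tray is at x=442–535 with its open side on the left. The pin tin is at (376,86), the calculator at (175,270), and the green and pink decoys at (379,274), (418,280) and (425,316). The side view agrees.

```bash
cat > h.py <<'E'
import numpy as np,cv2
from scipy.spatial.transform import Rotation as R
from cell import robot
def ray(n,u,v):
    c=robot.camera_params(n);K=c["intrinsics"];q=c["orientation"]
    d=np.array([(u-K[0,2])/K[0,0],-(v-K[1,2])/K[1,1],-1.]);return np.array(c["position"]),R.from_quat([q[1],q[2],q[3],q[0]]).apply(d)
def cast(n,u,v,z):
    p,d=ray(n,u,v);return p+d*(z-p[2])/d[2]
def tri(a,b):
    p,d=ray("top",*a);q,e=ray("side",*b)
    s=np.linalg.lstsq(np.c_[d,-e],q-p,rcond=None)[0]
    return (p+d*s[0]+q+e*s[1])/2, np.linalg.norm(p+d*s[0]-q-e*s[1])
def blobs(img,lo=20,hi=1500,box=(0,640),vmin=120):
    h=cv2.cvtColor(img,cv2.COLOR_RGB2HSV)
    m=((h[...,1]<60)&(h[...,2]>vmin)).astype(np.uint8)
    n,l,s,c=cv2.connectedComponentsWithStats(m)
    return [(np.round(c[i],1),s[i].tolist()) for i in range(1,n) if lo<s[i,4]<hi]
E
python3 - <<'E'
from h import *
for n in("top","side"):
    im=cv2.imread(f"pics/{n}0.png")[:,:,::-1]; d=np.load(f"pics/{n}0d.npy")
    for c,s in blobs(im,60): print(n,c,s,cast(n,*c,6).round(0), d[int(c[1]),int(c[0])])
    z=cv2.resize(im[100:340,280:560] if n=="top" else im[160:400,240:540],None,fx=2.5 if n=="top" else 2.5,fy=2.5,interpolation=cv2.INTER_CUBIC)
    cv2.imwrite(f"pics/{n}0z.png",z[:,:,::-1])
E
```

```text
top [375.9  84. ] [359, 68, 35, 33, 918] [801. -58.   6.] 910.93524
top [333.  166.6] [326, 160, 15, 15, 180] [639.  30.   6.] 893.75085
top [402.8 166.9] [396, 160, 15, 15, 182] [ 635. -101.    6.] 893.191
top [324.1 232.6] [317, 225, 15, 16, 194] [515.  50.   6.] 874.2842
top [412.4 238.8] [405, 231, 16, 16, 197] [ 500. -110.    6.] 869.9476
top [169.  245.2] [152, 235, 35, 21, 477] [500. 332.   6.] 863.155
top [508.4 281.6] [495, 277, 28, 10, 203] [ 418. -278.    6.] 865.0785
side [10.6 18.7] [2, 7, 18, 23, 205] [ 148. 1288.    6.] 1059.7067
side [229.  143.4] [216, 134, 26, 19, 245] [502. 339.   6.] 923.7405
side [202.8 154.6] [179, 141, 47, 29, 547] [439. 335.   6.] 900.5456
side [454.3 198.7] [436, 186, 37, 27, 766] [808. -48.   6.] 797.28064
side [359.9 208.1] [352, 202, 16, 13, 160] [639.  29.   6.] 799.9225
side [298.  228.2] [290, 222, 17, 14, 180] [515.  49.   6.] 769.51575
side [401.1 257.4] [393, 250, 17, 16, 207] [ 635. -102.    6.] 725.7057
side [338.2 298.5] [329, 290, 19, 18, 260] [ 500. -111.    6.] 674.49945
```

```bash
ls pics
```

```text
side0.png
side0d.npy
side0z.png
top0.png
top0d.npy
top0z.png
```

View pics/top0z.png

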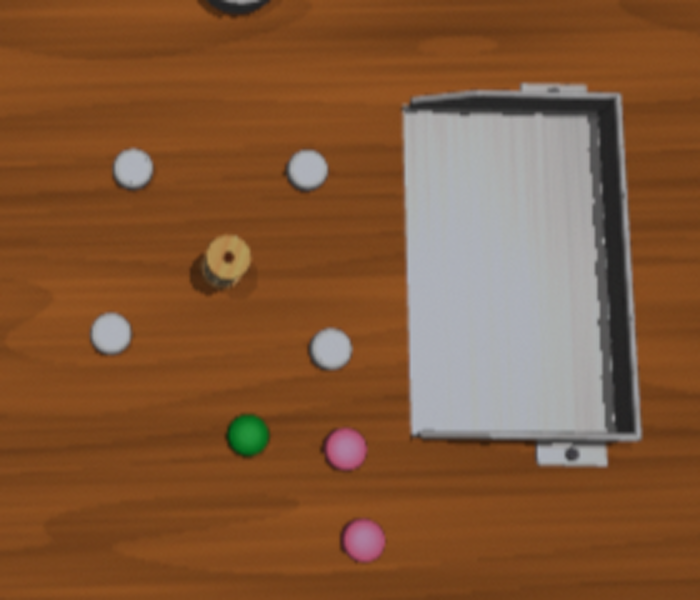

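View pics/side0z.png

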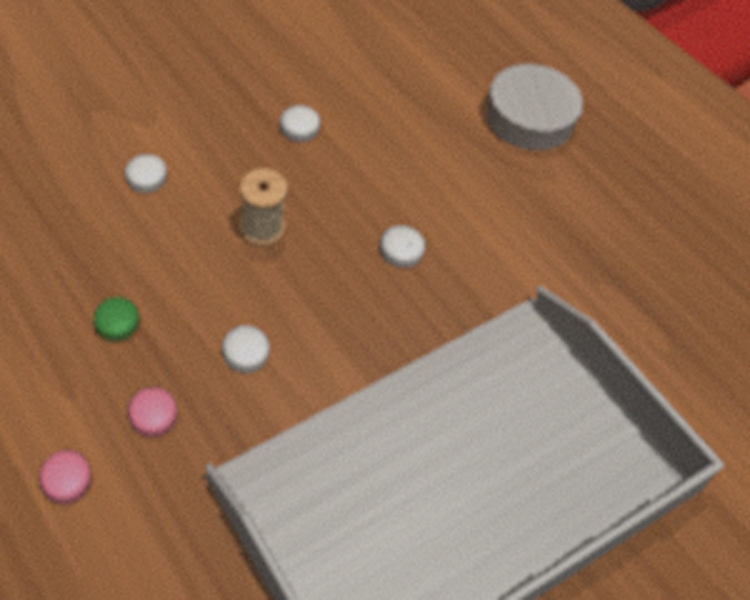

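```bash
python3 - <<'E'
from h import *
np.set_printoptions(precision=1,suppress=True)
for k,a,b in[("b far",(333,166.6),(359.9,208.1)),("b farNear",(402.8,166.9),(401.1,257.4)),("b",(324.1,232.6),(298,228.2)),("b",(412.4,238.8),(338.2,298.5)),
 ("spooltop",(371.6,202.8),(345.2,234.8)),("green",(379,274),(286.6,287.5)),("pink",(418.4,280),(301,324.5)),("pink2",(425.5,316),(266,350.5)),("tin",(375.9,84),(454.3,198.7)),
 ("trayfrontNear",(444.8,274.4),(324,348)),("trayfrontFar",(441.6,142),(454,278))]: print(k,*tri(a,b))
for p in[(441.6,142),(444.8,274.4)]: print(cast("top",*p,0),cast("top",*p,16))
for p in[(528,138),(535,275)]: print(cast("top",*p,35))
E
```

```text
b far [639.3  29.7   5. ] 0.5702127024170698
b farNear [ 635.4 -101.     4.6] 0.7910301756251051
b [515.7  50.    4.3] 0.16233148714912032
b [ 500.1 -110.6    4.6] 0.7152902608030314
spooltop [561.8 -34.7  46. ] 1.3743495540582167
green [439.  -47.1   1.6] 1.8430912673940456
pink [ 426.7 -117.3    3.2] 2.4357271408512022
pink2 [ 362.8 -125.8    2.6] 1.4412916356509204
tin [794.5 -56.4  21.2] 1.0598024904459908
trayfrontNear [ 436.6 -166.6    0.8] 5.158436612165912
trayfrontFar [ 684.  -178.7    2.3] 3.8268777354861796
[ 682.9 -178.3    0. ] [ 678. -174.   16.]
[ 434.2 -166.     0. ] [ 433.8 -161.9   16. ]
[ 675.6 -327.5   35. ]
[ 428.  -313.7   35. ]
```

Measured: the blanks are at (639,30), (635,-101), (516,50) and (500,-111), with triangulated height about 4–5 mm, which fits a 12 mm part. The spool top is at (562,-35) and z = 46. The tray front runs from (434,-166) to (683,-178), so it is turned about -2.8°. I'll cradle each blank in a gap of about 20 mm between the fingertips and push along -y, nearest blanks first.

```bash
python3 -m jog '0.09 -0.08 0 -0.029 0.56; 0.09 -0.08 0 -0.029 0.56; 0.08 -0.09 0 -0.029 0.56; 0.08 -0.09 0 -0.029 0.56; 0.06 -0.1 0 -0.029 0.56; 0.06 -0.1 0 -0.029 0.56; 0.04 -0.11 0 -0.029 0.56; 0.02 -0.11 0 0 0.56; 0 -0.12 0 0 0.56; 0 -0.12 0 0 0.56; 0 -0.12 0 0 0.56; 0 -0.12 0 0 0.56'
```

```text
t: 1.6
tcp_pos: [472.9, -23.8, 240.7]
tcp_rot: [-0.002, 0.999, -0.034, -0.002]
force: [0.5, 0.4, 0.3]
grip_width: 0.217
```

```bash
python3 -m jog '0.05 -0.06 -0.1 0.002 0.56; 0 -0.03 -0.1 0 0.56; 0 0 -0.08 0 0.56; 0 0 0 0 0.56; 0 0 0 0 0.56'
```

```text
t: 2.22
tcp_pos: [498.1, -76.5, 100.9]
tcp_rot: [-0.001, 0.999, -0.033, 0.0]
force: [-0.2, -0.2, -0.6]
grip_width: 0.221
```

```bash
python3 -m jog '0.004 0.014 -0.08 0.002 0.56; 0 0 -0.05 0 0.56; 0 0 -0.016 0 0.56; 0 0 0 0 0.56'; python3 - <<'E'
from h import *
for n in("top","side"):
    p,d=robot.get_image(n); cv2.imwrite(f"pics/{n}1.png",p[:,:,::-1])
E
```

```text
t: 2.72
tcp_pos: [507.3, -67.9, 34.1]
tcp_rot: [-0.001, 1.0, -0.025, 0.008]
force: [-0.3, -0.2, 0.6]
grip_width: 0.223
```

View pics/side1.png

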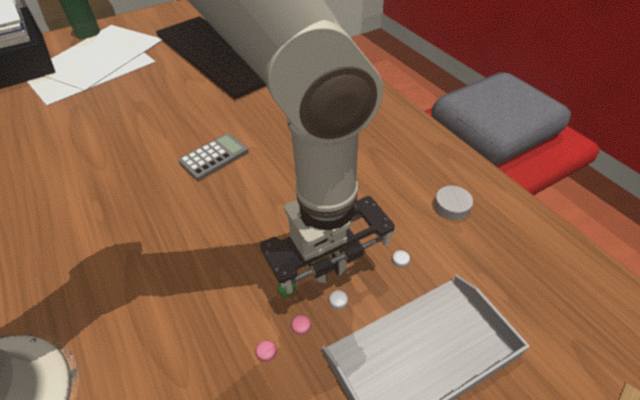

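```bash
python3 - <<'E'
from h import *
im=cv2.imread("pics/side1.png")[180:330,240:430]
cv2.imwrite("pics/side1z.png",cv2.resize(im,None,fx=4,fy=4,interpolation=cv2.INTER_CUBIC))
s=robot.sense();print(s["qpos"].round(3),s["tcp_pos"],robot.tip_extent)
E
```

```text
[-0.014  0.542  0.119  2.055 -0.127  0.535  0.145] [507.73471735 -68.13805532  34.57751041] 19.0
```

View pics/side1z.png

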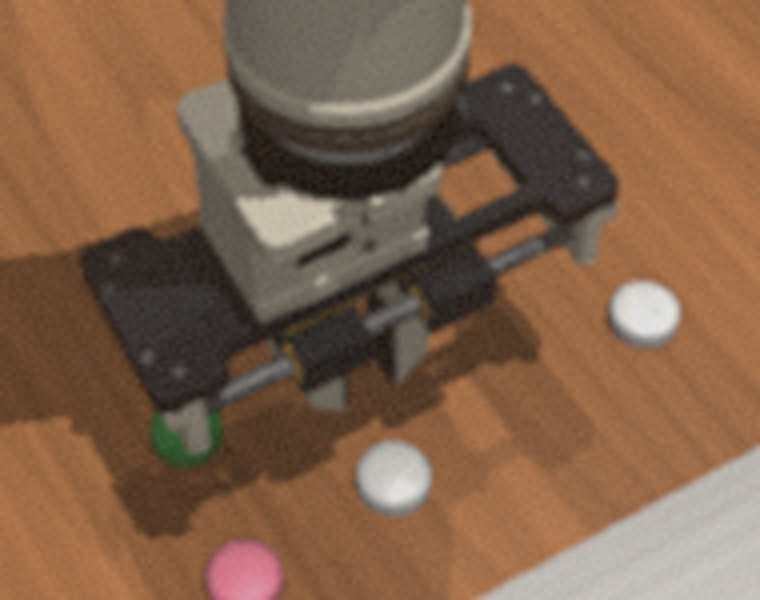

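The picture shows the fingers behind the near blank, which is at side (338,298). The gripper's end brackets are well above everything. I'll correct x and z next.

```bash
python3 -m jog '-0.015 0 -0.012 -0.002 0.56; 0 0 -0.008 0 0.56; 0 0 0 0 0.56'
```

```text
t: 3.2
tcp_pos: [500.8, -68.4, 25.9]
tcp_rot: [-0.001, 0.999, -0.032, 0.01]
force: [0.2, 0.2, 0.1]
grip_width: 0.218
```

```bash
python3 -m jog '0 -0.02 -0.004 0 0.56; 0 -0.03 0 0 0.56; 0 -0.03 0 0 0.56; 0 -0.03 0 0 0.56; 0 -0.03 0 0 0.56; 0 0 0 0 0.56'; python3 - <<'E'
from h import *
p,d=robot.get_image("side"); cv2.imwrite("pics/side2.png",cv2.resize(p[160:400,240:540,::-1],None,fx=2.5,fy=2.5))
E
```

```text
t: 3.95
tcp_pos: [500.7, -145.9, 23.8]
tcp_rot: [-0.0, 0.999, -0.034, 0.01]
force: [-0.4, -0.1, -1.0]
grip_width: 0.22
```

View pics/side2.png

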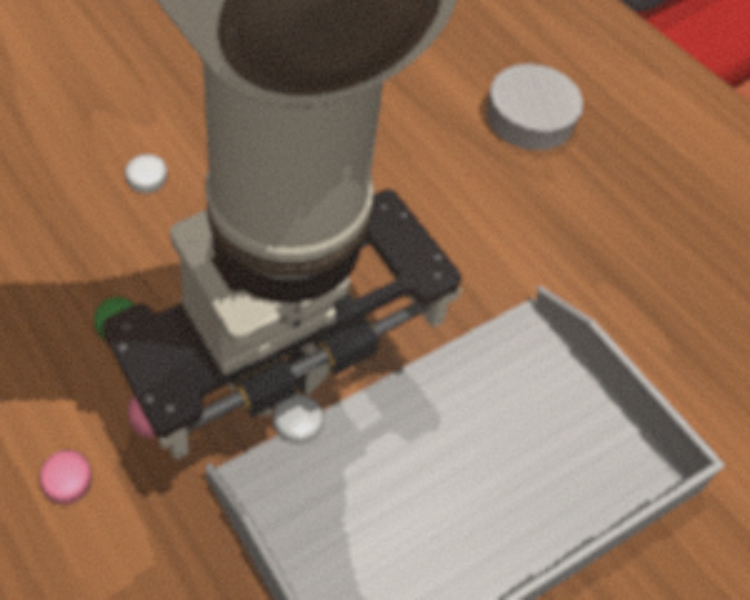

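The blank at crop (298,420) is cradled and starting up the ramp, so I'll carry on to the back of the tray.

```bash
python3 -m jog '0 -0.02 0.002 0 0.56; 0 -0.03 0 0 0.56; 0 -0.03 0 0 0.56; 0 -0.03 0 0 0.56; 0 -0.03 0 0 0.56; 0 -0.03 0 0 0.56; 0 -0.03 0 0 0.56; 0 -0.03 0 0 0.56; 0 0 0 0 0.56; 0 0.04 0.01 0 0.56; 0 0.04 0.06 0 0.56; 0 0.04 0.1 0 0.56'; python3 - <<'E'
from h import *
p,d=robot.get_image("side"); cv2.imwrite("pics/side3.png",cv2.resize(p[160:400,240:540,::-1],None,fx=2.5,fy=2.5))
E
```

```text
t: 5.5
tcp_pos: [496.6, -201.6, 107.8]
tcp_rot: [-0.003, 0.999, -0.033, 0.005]
force: [1.1, -0.6, 0.5]
grip_width: 0.217
```

View pics/side3.png

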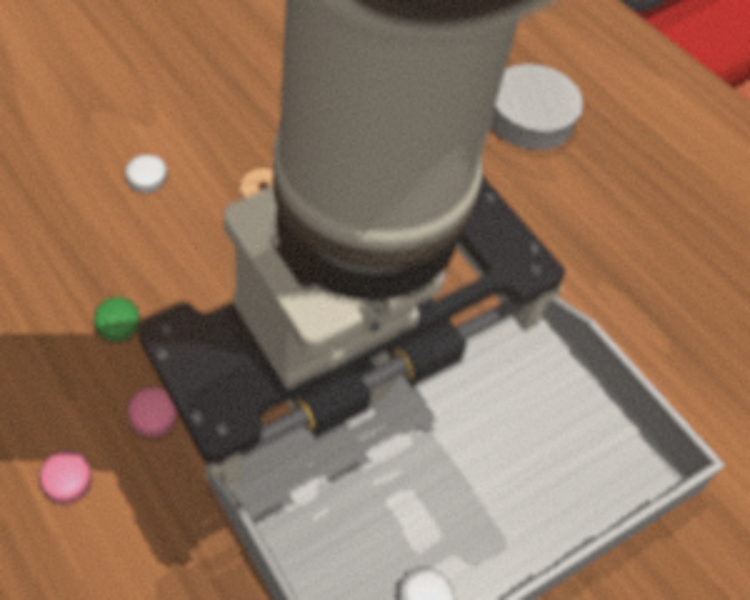

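The first blank is deep in the tray at crop (425,590), and the spool and tin are unmoved. Next is the blank at (635,-101).

```bash
python3 -m jog '0.07 0.07 0 0 0.56; 0.07 0.07 0 0 0.56; 0.07 0.07 0 0 0.56; 0.06 0.07 0 0 0.56; 0 0 0 0 0.56; 0 0 0 0 0.56'
```

```text
t: 6.3
tcp_pos: [637.9, -38.1, 118.5]
tcp_rot: [-0.006, 1.0, -0.024, 0.012]
force: [-0.2, -0.8, 0.5]
grip_width: 0.219
```

```bash
python3 -m jog '0 -0.04 -0.06 -0.002 0.56; 0 0 -0.06 0 0.56; 0 0 -0.05 0 0.56; 0 0 0 0 0.56; 0 0 0 0 0.56'
```

```text
t: 6.92
tcp_pos: [634.2, -60.6, 33.6]
tcp_rot: [-0.005, 0.999, -0.032, 0.012]
force: [-0.2, 0.3, 0.4]
grip_width: 0.217
```

```bash
python3 -m jog '0.002 0 -0.014 0 0.56; 0 0 -0.007 0 0.56; 0 0 0 0 0.56; 0 -0.02 0 0 0.56; 0 -0.03 0 0 0.56; 0 -0.03 0 0 0.56; 0 -0.03 0 0 0.56; 0 -0.03 0 0 0.56; 0 0 0 0 0.56'; python3 - <<'E'
from h import *
p,d=robot.get_image("side"); cv2.imwrite("pics/side4.png",cv2.resize(p[160:400,240:540,::-1],None,fx=2.5,fy=2.5))
E
```

```text
t: 8.05
tcp_pos: [636.8, -139.0, 25.9]
tcp_rot: [-0.004, 0.999, -0.034, 0.014]
force: [0.2, -0.5, 0.5]
grip_width: 0.222
```

View pics/side4.png

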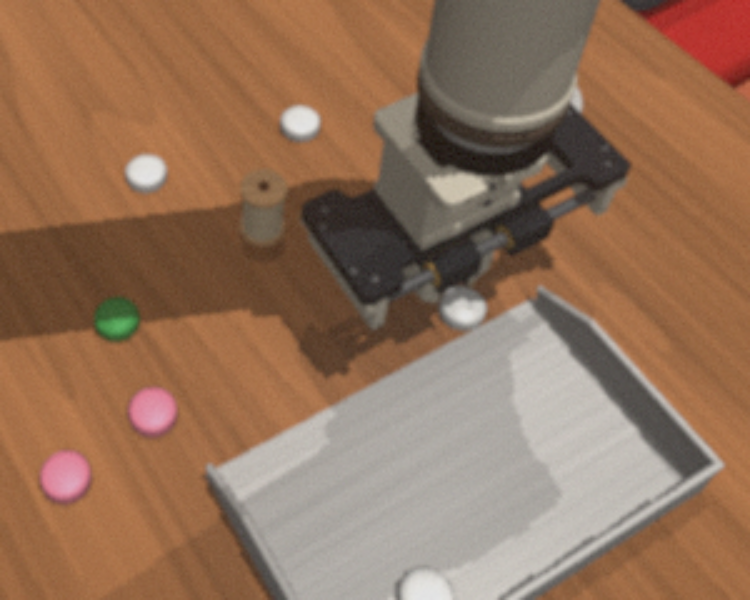

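```bash
python3 -m jog '0 -0.02 0 0 0.56; -0.002 -0.03 0 0 0.56; -0.002 -0.03 0 0 0.56; -0.002 -0.03 0 0 0.56; -0.002 -0.03 0 0 0.56; -0.002 -0.03 0 0 0.56; -0.002 -0.03 0 0 0.56; -0.002 -0.03 0 0 0.56; 0 0 0 0 0.56; 0 0.04 0.01 0 0.56; 0 0.05 0.06 0 0.56; 0 0.08 0.1 0 0.56'; python3 - <<'E'
from h import *
p,d=robot.get_image("side"); cv2.imwrite("pics/side5.png",cv2.resize(p[160:400,240:540,::-1],None,fx=2.5,fy=2.5))
E
```

```text
t: 9.6
tcp_pos: [624.8, -172.7, 106.4]
tcp_rot: [-0.006, 0.999, -0.034, 0.01]
force: [1.2, 1.3, 0.5]
grip_width: 0.221
```

View pics/side5.png

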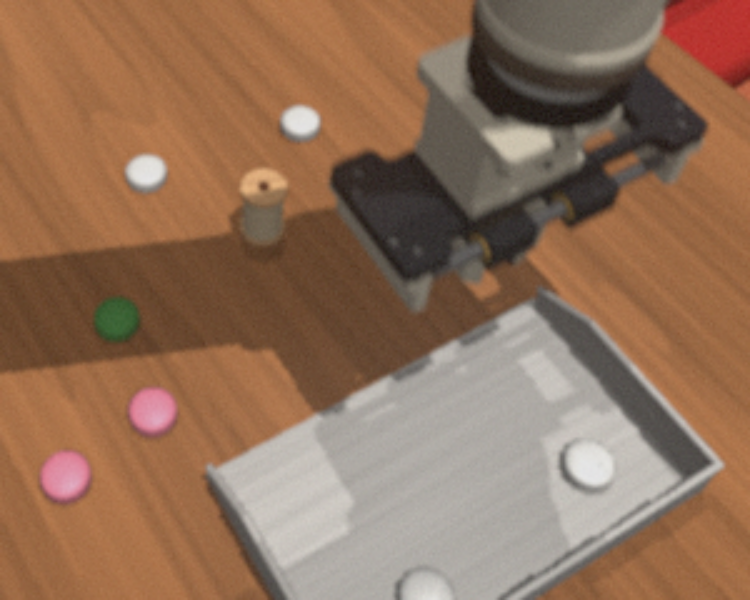

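Second blank in, at crop (588,465). Next is the blank at (639,30).

```bash
python3 -m jog '0.01 0.08 0 0 0.56; 0.005 0.1 0 0 0.56; 0.005 0.1 0 0 0.56; 0.005 0.1 0 0 0.56; 0 0.07 0 0 0.56; 0 0 0 0 0.56; 0 0 0 0 0.56'
```

```text
t: 10.52
tcp_pos: [640.3, 90.4, 120.2]
tcp_rot: [-0.013, 1.0, -0.018, 0.018]
force: [1.0, -0.1, -0.2]
grip_width: 0.221
```

```bash
python3 -m jog '0 -0.02 -0.06 -0.004 0.56; 0 0 -0.06 0 0.56; 0 0 -0.05 0 0.56; 0 0 0 0 0.56; 0 0 0 0 0.56'
```

```text
t: 11.15
tcp_pos: [641.1, 75.4, 35.6]
tcp_rot: [-0.012, 0.999, -0.034, 0.02]
force: [1.1, 0.0, 0.3]
grip_width: 0.217
```

```bash
python3 -m jog '-0.002 0 -0.014 0 0.56; 0 0 -0.01 0 0.56; 0 0 0 0 0.56; 0 -0.02 0 0 0.56; 0 -0.03 0 0 0.56; 0 -0.03 0 0 0.56; 0 -0.03 0 0 0.56; 0 -0.03 0 0 0.56; 0 0 0 0 0.56'; python3 - <<'E'
from h import *
p,d=robot.get_image("side"); cv2.imwrite("pics/side6.png",cv2.resize(p[160:400,240:540,::-1],None,fx=2.5,fy=2.5))
E
```

```text
t: 12.28
tcp_pos: [642.0, -2.8, 26.2]
tcp_rot: [-0.012, 0.999, -0.036, 0.022]
force: [0.5, -0.4, 0.4]
grip_width: 0.224
```

View pics/side6.png

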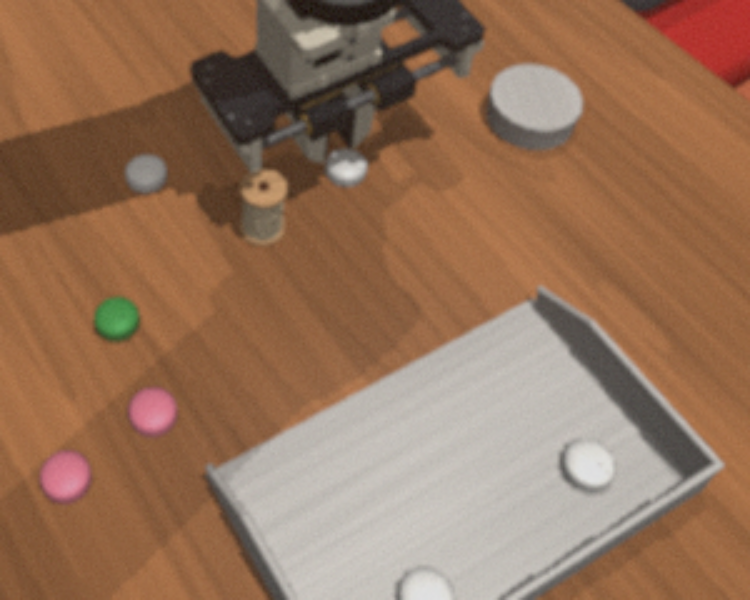

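```bash
python3 - <<'E'
from h import *
p,d=robot.get_image("side")
q=robot.camera_params("side");K=q["intrinsics"]
for v in range(218,236,2):
    print(v,[ (np.round(ray("side",u,v)[0]+ray("side",u,v)[1]*float(d[v,u]))).astype(int).tolist() for u in(338,341,344)])
E
```

```text
218 [[547, -36, 101], [553, -35, 97], [559, -34, 91]]
220 [[547, -35, 96], [553, -35, 91], [560, -34, 86]]
222 [[553, -27, 78], [553, -35, 86], [559, -35, 82]]
224 [[553, -26, 72], [554, -34, 80], [559, -35, 78]]
226 [[583, 18, 1], [555, -33, 73], [591, 11, 2]]
228 [[580, 14, 1], [563, -22, 50], [567, -24, 49]]
230 [[557, -21, 48], [561, -24, 48], [564, -28, 51]]
232 [[554, -26, 50], [558, -28, 49], [562, -31, 50]]
234 [[552, -28, 48], [556, -31, 48], [561, -34, 48]]
```

The depth image puts the bracket's underside at about z = 73 and the spool top at 48, so it clears. I'll continue.

```bash
python3 -m jog '0 -0.02 0 0 0.56; 0 -0.03 0 0 0.56; 0 -0.03 0 0 0.56; 0 -0.03 0 0 0.56; 0 -0.03 0 0 0.56; 0 -0.03 0 0 0.56; 0 -0.03 0 0 0.56; 0 -0.03 0 0 0.56; 0 0 0 0 0.56'; python3 - <<'E'
from h import *
p,d=robot.get_image("side"); cv2.imwrite("pics/side7.png",cv2.resize(p[160:400,240:540,::-1],None,fx=2.5,fy=2.5))
E
```

```text
t: 13.5
tcp_pos: [641.7, -123.4, 26.2]
tcp_rot: [-0.012, 0.999, -0.035, 0.022]
force: [0.1, 1.1, -0.7]
grip_width: 0.221
```

View pics/side7.png

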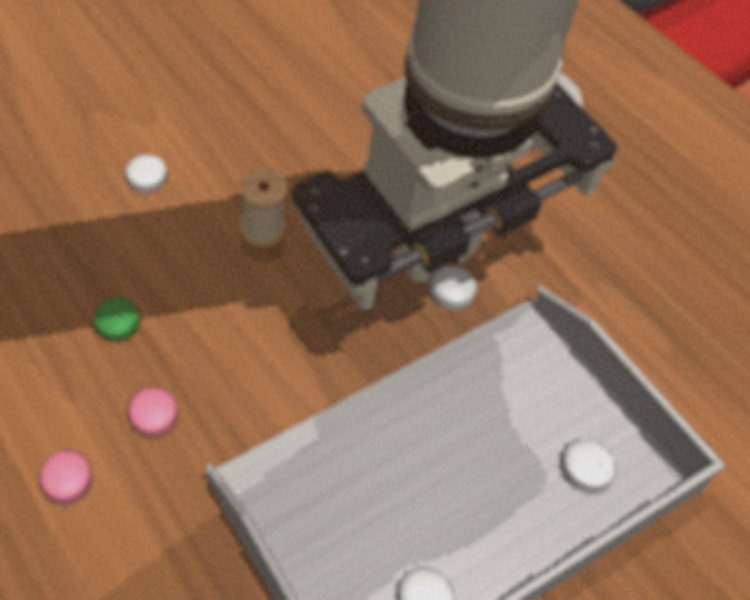

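```bash
python3 -m jog '-0.002 -0.02 0 0 0.56; -0.004 -0.03 0 0 0.56; -0.004 -0.03 0 0 0.56; -0.004 -0.03 0 0 0.56; -0.004 -0.03 0 0 0.56; -0.004 -0.03 0 0 0.56; 0 0 0 0 0.56; 0 0.04 0.01 0 0.56; 0 0.06 0.06 0 0.56; 0 0.08 0.1 0 0.56'; python3 - <<'E'
from h import *
p,d=robot.get_image("side"); cv2.imwrite("pics/side8.png",cv2.resize(p[160:400,240:540,::-1],None,fx=2.5,fy=2.5))
E
```

```text
t: 14.8
tcp_pos: [625.4, -119.9, 107.3]
tcp_rot: [-0.014, 0.999, -0.036, 0.018]
force: [1.0, 0.3, 0.2]
grip_width: 0.22
```

View pics/side8.png

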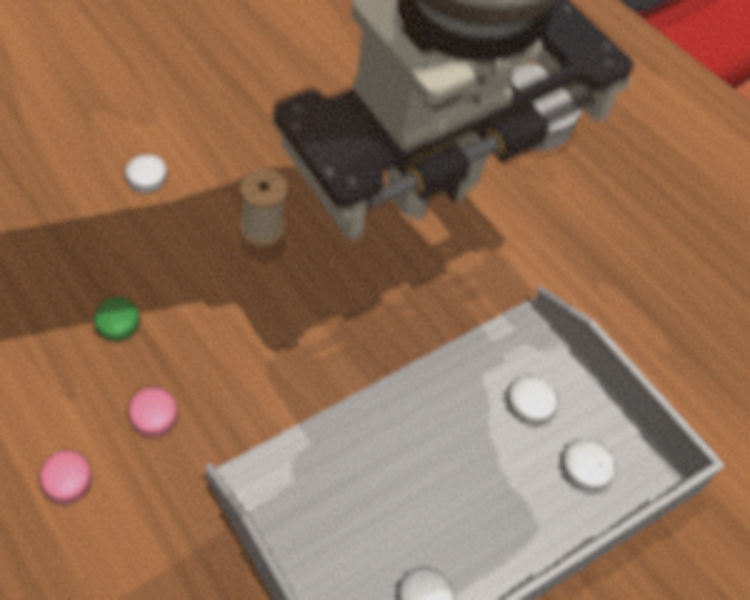

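Three are in. The last blank is at (516,50), and I'll drift it in x to about 500 to pass between the spool and the green decoy.

```bash
python3 -m jog '-0.04 0.08 0 0 0.56; -0.05 0.09 0 0 0.56; -0.05 0.09 0 0 0.56; -0.05 0.09 0 0 0.56; -0.03 0.07 0 0 0.56; 0 0 0 0 0.56; 0 0 0 0 0.56'
```

```text
t: 15.72
tcp_pos: [515.2, 125.3, 121.4]
tcp_rot: [-0.021, 0.999, -0.018, 0.028]
force: [-0.3, -0.1, 0.1]
grip_width: 0.218
```

```bash
python3 -m jog '0 -0.03 -0.06 -0.004 0.56; 0 -0.02 -0.06 0 0.56; 0 0 -0.04 0 0.56; 0 0 0 0 0.56; 0 0 0 0 0.56'
```

```text
t: 16.35
tcp_pos: [518.3, 97.6, 41.3]
tcp_rot: [-0.021, 0.999, -0.033, 0.031]
force: [-0.3, 0.7, 0.6]
grip_width: 0.215
```

```bash
python3 -m jog '-0.006 0 -0.02 0 0.56; 0 0 -0.016 0 0.56; 0 0 0 0 0.56; 0 0 0 0 0.56'
```

```text
t: 16.85
tcp_pos: [516.6, 98.0, 24.0]
tcp_rot: [-0.021, 0.999, -0.033, 0.032]
force: [-1.0, -0.2, -0.1]
grip_width: 0.217
```

```bash
python3 -m jog '-0.006 -0.02 0 0 0.56; 0 -0.03 0 0 0.56; -0.004 -0.03 0 0 0.56; -0.006 -0.03 0 0 0.56; -0.006 -0.03 0 0 0.56; -0.006 -0.03 0 0 0.56; 0 0 0 0 0.56'; python3 - <<'E'
from h import *
p,d=robot.get_image("side"); cv2.imwrite("pics/side9.png",cv2.resize(p[160:400,240:540,::-1],None,fx=2.5,fy=2.5))
E
```

```text
t: 17.73
tcp_pos: [501.3, 4.4, 24.6]
tcp_rot: [-0.02, 0.999, -0.035, 0.033]
force: [-0.2, -0.5, 0.1]
grip_width: 0.223
```

View pics/side9.png

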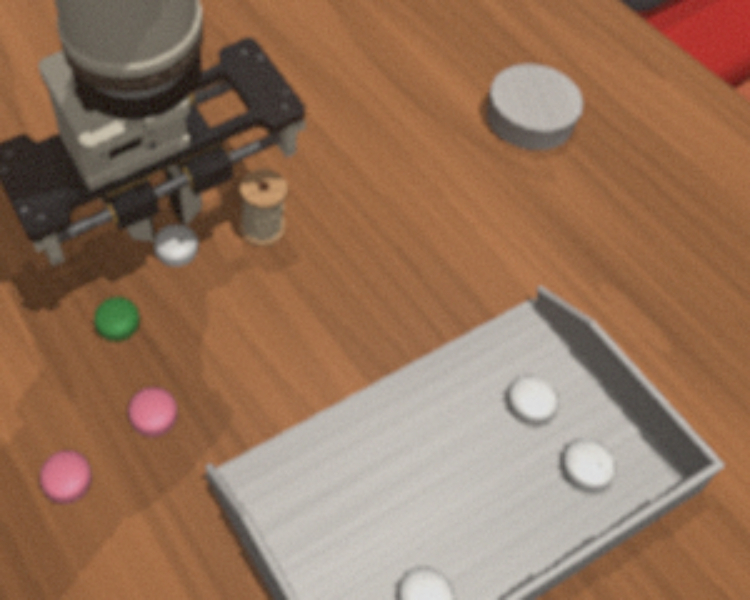

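The blank is cradled at crop (176,244), with about 15 mm between the finger and the spool. I'll go straight through.

```bash
python3 -m jog '0 -0.02 0 0 0.56; 0 -0.03 0 0 0.56; 0 -0.03 0 0 0.56; 0 -0.03 0 0 0.56; 0 -0.03 0 0 0.56; 0 -0.03 0 0 0.56; 0 -0.03 0 0 0.56; 0 -0.03 0 0 0.56; 0 0 0 0 0.56'; python3 - <<'E'
from h import *
p,d=robot.get_image("side"); cv2.imwrite("pics/side10.png",cv2.resize(p[160:400,240:540,::-1],None,fx=2.5,fy=2.5))
E
```

```text
t: 18.9
tcp_pos: [501.9, -118.0, 24.7]
tcp_rot: [-0.021, 0.999, -0.035, 0.033]
force: [-0.9, 0.7, 0.4]
grip_width: 0.219
```

View pics/side10.png

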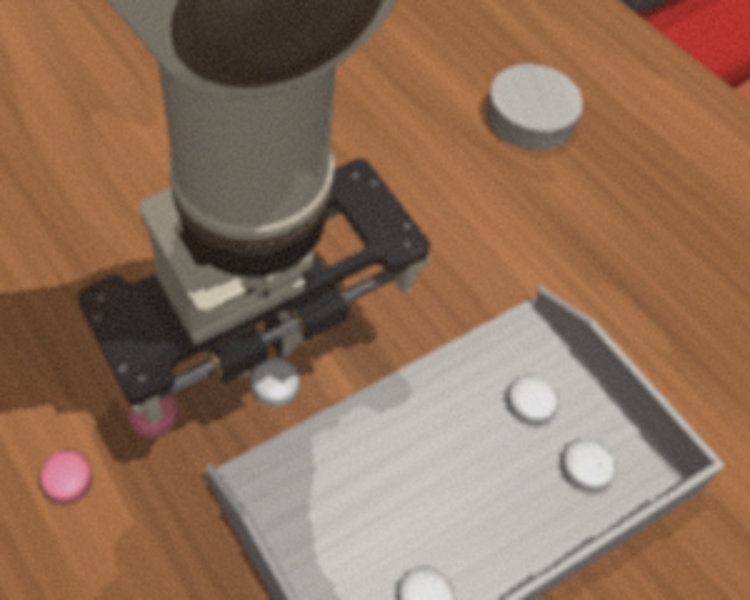

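```bash
python3 -m jog '0 -0.02 0.002 0 0.56; 0 -0.03 0 0 0.56; 0.002 -0.03 0 0 0.56; 0.002 -0.03 0 0 0.56; 0.002 -0.03 0 0 0.56; 0 -0.03 0 0 0.56; 0 0 0 0 0.56; 0 0.04 0.01 0 0.56; 0 0.06 0.06 0 0.56; 0 0.08 0.1 0 0.56; 0 0.1 0.06 0 0.56; 0 0.1 0.04 0 0.56'
```

```text
t: 20.45
tcp_pos: [501.0, -8.0, 161.5]
tcp_rot: [-0.023, 0.999, -0.034, 0.031]
force: [1.7, 0.4, -0.8]
grip_width: 0.221
```

```bash
python3 -m jog '0 0.1 0.02 0 0.56; 0 0.11 0.02 0 0.56; 0 0.11 0.02 0 0.56; 0 0.08 0 0 0.56; 0 0 0 0 0.56; 0 0 0 0 0.56'; python3 - <<'E'
from h import *
np.set_printoptions(precision=1,suppress=True)
F=np.array([558,-172.]);a=np.deg2rad(-2.8)
im={}
for n in("side","top"):
    p,d=robot.get_image(n); im[n]=p; cv2.imwrite(f"pics/{n}11.png",p[:,:,::-1])
def show(n,cs):
    for c in cs:
        w=cast(n,*c,8); r=w[:2]-F; print(n,c,w,"front-frame x,y:",np.array([r@[np.cos(a),np.sin(a)],r@[-np.sin(a),np.cos(a)]]))
for n in im:
    g=cv2.cvtColor(im[n],cv2.COLOR_RGB2GRAY)
    c=cv2.HoughCircles(cv2.GaussianBlur(g,(3,3),0),cv2.HOUGH_GRADIENT,1,12,param1=80,param2=10,minRadius=6,maxRadius=11)
    if c is not None: show(n,[x[:2] for x in c[0] if cast(n,x[0],x[1],8)[1]<-150 and 420<cast(n,x[0],x[1],8)[0]<690])
E
```

```text
t: 21.2
tcp_pos: [491.0, 216.7, 196.8]
tcp_rot: [-0.026, 0.999, -0.021, 0.032]
force: [0.2, 0.2, -0.7]
grip_width: 0.222
side [386.5 358.5] [ 506.4 -230.8    8. ] front-frame x,y: [-48.7 -61.3]
side [452.5 318.5] [ 630.5 -234.1    8. ] front-frame x,y: [ 75.4 -58.5]
side [472.5 344.5] [ 626.8 -280.5    8. ] front-frame x,y: [  74.  -105.1]
side [408.5 395.5] [ 501.1 -287.6    8. ] front-frame x,y: [ -51.2 -118.2]
top [477.5 234.5] [ 504.  -228.8    8. ] front-frame x,y: [-51.1 -59.4]
top [510.5 236.5] [ 498.7 -288.5    8. ] front-frame x,y: [ -53.5 -119.3]
top [474.5 167.5] [ 629.4 -234.     8. ] front-frame x,y: [ 74.4 -58.4]
top [499.5 168.5] [ 626.2 -280.5    8. ] front-frame x,y: [  73.5 -105. ]
```

View pics/top11.png

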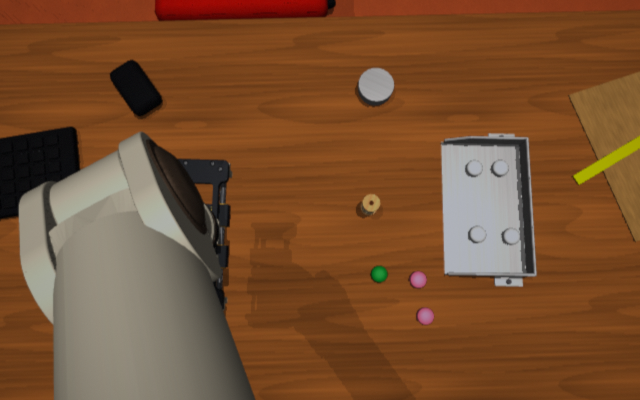

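View pics/side11.png

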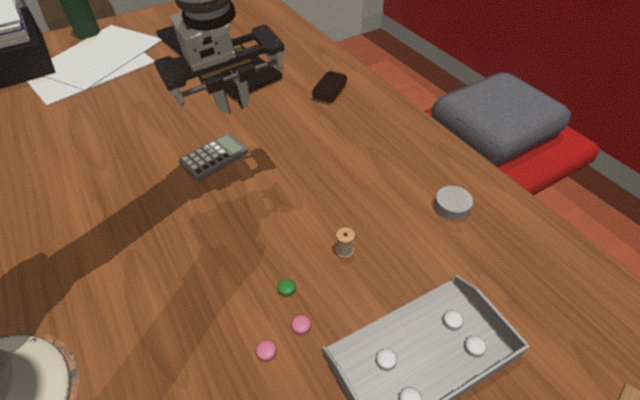

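Both views show the four blanks in the tray, 58–119 mm behind its front edge where only 15 mm is needed, and lying flat. The spool at top (371,204), the tin at (376,86) and the calculator, seen at side (213,157), have not moved. The arm is clear of everything.

```bash
python3 -c "
from cell import robot
print(robot.job_done())"
```

```text
the job is handed in; nothing more can be done
None
```

I pushed all four blanks one at a time into the tray, each cradled in a gap of about 20 mm between the fingertips, and handed the job in at about 21 s of the 61 s allowed. No verdict is reported.

**Blanks:** The last check from both cameras agreed to about 3 mm. The blanks lie 58, 59–61, 105 and 118–119 mm behind the tray's front edge and within 76 mm of its middle sideways. They look flat in both pictures, though I did not measure their heights in the tray.

**Bystanders:** The spool and pin tin are at their starting pixels in both views. The calculator was hidden by the arm in the top view, so I could only check it from the side, where it had not moved. I did not push any of the green or pink decoys.

**Arm:** It ended clear of everything at about z = 197 mm, and the readings between moves showed 2 N or less. The tool had tilted by about 4° by the last push, so I lowered it slightly, and that push went through cleanly.

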